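# Load the sole die and run the press tray home

## Robot

A 6-joint arm with a two-finger parallel gripper is mounted at the origin on the work surface. World frame = base frame: x ahead of the robot, y to its left, z up, the work surface at z = 0. Lengths are in mm, angles in degrees, forces in N, time in s.
With the tool pointing down it reaches from about 275 to 1000 mm from the base axis. Payload 8.4 kg.
Tool frame: the origin (TCP) lies at the centre of the arm's flange, where the gripper is bolted on; the fingertips stand ctrl.tips_ahead ahead of it and the grasp point (between the pads) lies 155 mm ahead of it (ctrl.tips_ahead is the distance from the TCP to the fingertips, in mm); z points along the fingers, y is the line along which they close (so a half turn about z gives the same grasp; the last joint's range is limited). The gripper opens to 85 mm and grips with 20 to 120 N. Pads are 22 mm wide; open, the fingers measure 114 mm over their backs; the gripper's body (76 mm by 85 mm) begins 54 mm behind the grasp point. The pads swing forward as they close: fully open they stand 13 mm farther back than shut.
Start: joints at [71.597, 20.225, 93.587, -0, 66.188, -0.138], TCP at [195.891, 593.512, 404.681] pointing down, gripper open.
Joint ranges: [-150.9, 150.9], [-52.94, 120.26], [3.33, 152.33], [-74.26, 254.26], [0, 154.13], [-172.89, 172.89]. Speed limits (degrees/s): [127.2, 127.2, 159.86, 180, 180, 180].

## Interface

Orientations are given as a 3x3 rotation matrix whose columns are the frame's x, y, z axes.
In Python, from plant import ctrl, imaging gives the robot as it stands. The module is installed in compiled form; this text tells all that it offers.
- The arm moves only by the shell command python3 -m jog 'ROWS'. ROWS is JSON, a list that holds one entry, the list of rows, each a list of 7 numbers: the closure in counts, from 0 (fully open) to 255 (shut), then the shift along the tool's x, y, z in cm, then the turn, a rotation vector about the tool's x, y, z in degrees. A call has 1 to 20 rows; each row is the pose to reach, as a shift and turn from the pose commanded when the call began, along the tool's axes at that moment; what a row does not reach only later rows make up. A row lasts 1/10 s, in which the tool goes at most 50 mm and 8.59 degrees, less where a joint would pass 70% of its speed; a pose out of reach is approached as far as the arm can. A call with a gripper value outside its range is refused whole. The fingers move at their own pace and stop on an object; the grip force is fixed at half the most. Time passes only in rows, so rows that repeat a pose let the fingers close. It gives the time, the measured TCP pose, the force, the opening and the grip force at its end, in the units of the state.
- ctrl.get_obs(): the state, without advancing time (a new reading comes with each control period).
- imaging.capture(name): name is "side" or "top" or "wrist"; returns (picture, depth): 420x560x3 uint8, red, green, blue; 420x560 float32, mm along the optical axis (not along the pixel's ray), 0 where there is no reading.
- imaging.get_calibration(name): a dict with "fov_y" (degrees; the focal length in pixels is half the picture's height over the tangent of half this angle, whatever the lens; pixels are square), "cx", "cy" (the principal point, pixels), "pose" (4x4, takes a point from camera to world coordinates). Camera axes: x right, y up, looking along -z (the intrinsics and any distortion apply to the point x, -y, -z); pixel columns grow to the right and rows downward; lengths in mm; the calibration is good to about 2 mm. The wrist camera is an equidistant fisheye: a pixel r from the principal point sees the ray r / f radians off the axis. A picture is of the moment at which its call begins: read the wrist's pose just before it. get_calibration takes no time and is no camera call; for the wrist camera it gives the pose at the moment of the call.
- ctrl.job_done(): hands the job in; it is judged then, once.
The state is a dict: "time": time; "joint_positions": joint angles; "joint_velocities": joint speeds; "effort": joint torques, N m; "tool_pos": TCP position; "eef_rot": TCP orientation; "contact_force": force on the tool from outside, world axes, zero at the start; "moment": the same for the moment, N m; "finger_gap": finger opening in mm; "grip_force": force on a finger pad.
Only numpy, scipy, OpenCV 4.12 (cv2) and the standard library are available. Lean on these libraries where they do the work, as an engineer would, in place of code of your own. Each camera call takes 0.05 s, during which the arm holds its last target. There are 200 camera calls.

## Task

Lay the sole-shaped cutting die, flat as it stands, lengthwise in the middle of the brown board on the press's pulled-out tray, then slide the tray in under the press head until it is fully home against the hidden back stop and let go. The tray binds if it is pushed off its centre line: don't force it, and leave the heel-shaped die, tape roll, mouse and shoe last where they are.

Things in the scene. Friction and masses are not known exactly. Their poses are not given: they have to be found in the camera images.
- sole_die_center (a point): Centre, half-way up, of the sole-shaped die: an outline of 4 mm steel strip, 32 mm high, 160 mm long along x (toe at +x), 57 mm wide at the toe, two cross braces at x = -45 and +34 mm. From x = -25 to +15 mm its sides are straight, 46 mm over the outside: grip there from above, closing along y. About 0.35 kg, z up at the start.
- tray_blank (a point): Centre of the top face of the brown board (190 mm along x, 110 mm along y) lying in the middle of the tray; the die is to stand on this face, which is 65 mm above the table. Axes are the tray's: x = push-in direction, y across, z up.
- tray_lip (a point): Centre of the outer face of the tray's front lip, an upright flange 150 mm wide, 40 mm high, 5 mm thick, its top 20 mm above the board. This point is half-way up it, 65 mm above the table. Axes as the tray's: x = push-in direction, pointing into the face. There is no handle: this face is pushed.
- tray: Loose aluminium tray, 220 mm (x) by 150 mm (y), about 0.9 kg, on the press bed; origin under its centre. Its only guide is a 44 x 20 mm tongue beneath, just behind the lip, in the bed's slot (1.6 mm play). Pushed along x within 10 mm of the lip's middle it runs at 2 to 7 N; 20 mm or more off it skews (0.05 rad) and wedges. To free it ease back, nudge it 15 mm off on the lagging side, then go on.
- press: Bench die press, fixed. Origin on the table under the middle of the head's front face; x = push-in direction along the slot, z up. Bed 240 mm wide, x = -235 to +250 mm, top 45 mm above the table. Head x = 0 to 230 mm, 250 mm wide, from 112 to 215 mm above the table on pillars at y = +/-100 mm; a lever on top leans back to x = 275 mm, 435 mm up.
- head_edge (a point): Middle of the lower front edge of the press head, 112 mm above the table; axes as the press. The tray's lip starts 205 to 220 mm in front of it and ends, fully home, only 0 to 15 mm in front of it: a gripper held upright would strike the head first, so lean it back 30 to 45 degrees, away from the head.
- interlock (a joint): Spring plunger in the face of the back stop, out of sight at the rear under the head: 0 = out, 0.006 m = pressed flush by the tray's rear edge (about 0.5 N). It is pressed when the tray is home against the stop. The stop is set to a different depth each time (range: see head_edge), so home is felt as a firm stop there.
- heel_die_center (a point): Centre, half-way up, of the heel-shaped die (61 x 60 mm, 32 mm high, steel strip, one brace). Not wanted: leave alone. It and the sole die may stand in either place.
- tape_roll: Roll of masking tape lying flat, 110 mm across, 48 mm high; origin under its centre. Leave alone.
- mouse: Grey computer mouse, 105 x 60 x 36 mm; origin under its centre. Leave alone.
- last: White child's shoe last, 150 mm long, 86 mm high; origin under its centre. Leave alone.

How it is judged:
By the outcome, as a careful person would: the job done as asked, in the order asked, and still so for the second after the job is handed in, with the robot touching nothing.
It also fails if it takes over 64 s, if anything falls off the work surface, if the arm or the gripper's body presses on something with over 40 N, if the wrist force passes 120 N, or if a joint passes its speed limit or range.

## Working session

There is one attempt and no reset: what is moved stays moved. The work goes in short steps, Python scripts to look and compute and a shell command to move; the robot and the scene stay as the last step left them, time stands still between calls to the robot, and variables do not carry over. Pictures are saved under pics/ and viewed, at most 10 in all, crops included, and the job is handed in when it is done.

```bash
mkdir -p pics; cat > h.py <<'E'
import numpy as np, cv2
from plant import ctrl, imaging
def world(name, depth, cal, us, vs, z=None):
    """pixels -> world (pinhole). depth array, or plane height z"""
    f=210/np.tan(np.radians(cal['fov_y']/2)); us=np.asarray(us,float); vs=np.asarray(vs,float)
    d=np.stack([(us-cal['cx'])/f,-(vs-cal['cy'])/f,-np.ones_like(us)],-1)
    P=np.array(cal['pose']); R,t=P[:3,:3],P[:3,3]
    w=d@R.T
    s=(z-t[2])/w[...,2] if z is not None else depth[vs.astype(int),us.astype(int)]
    return t+w*np.asarray(s)[...,None]
E
python3 - <<'E'
from h import *
for n in ("top","side"):
    p,d=imaging.capture(n); cv2.imwrite(f"pics/{n}0.png",p[...,::-1]); np.savez(f"{n}0.npz",p=p,d=d)
    c=imaging.get_calibration(n); print(n,{k:np.round(v,2).tolist() for k,v in c.items()})
o=ctrl.get_obs(); print(ctrl.tips_ahead,o['time'],o['eef_rot'],o['contact_force'])
E
```

```text
top {'fov_y': 49.74, 'cx': 277.16, 'cy': 208.01, 'pose': [[-0.02, 1.0, -0.05, 490.25], [-1.0, -0.02, -0.0, 57.62], [-0.0, 0.05, 1.0, 1216.59], [0.0, 0.0, 0.0, 1.0]]}
side {'fov_y': 54.84, 'cx': 273.0, 'cy': 212.07, 'pose': [[-0.4, -0.64, 0.66, 1330.43], [0.92, -0.26, 0.3, 425.33], [-0.02, 0.72, 0.69, 912.7], [0.0, 0.0, 0.0, 1.0]]}
173.4 0.1 [[-9.49594582e-01  3.13480384e-01 -4.22641030e-04]
 [ 3.13480667e-01  9.49593857e-01 -1.17365818e-03]
 [ 3.34185103e-05 -1.24698924e-03 -9.99999222e-01]] [ 0.1005632  -0.06302994  0.43251559]
```

View pics/top0.png

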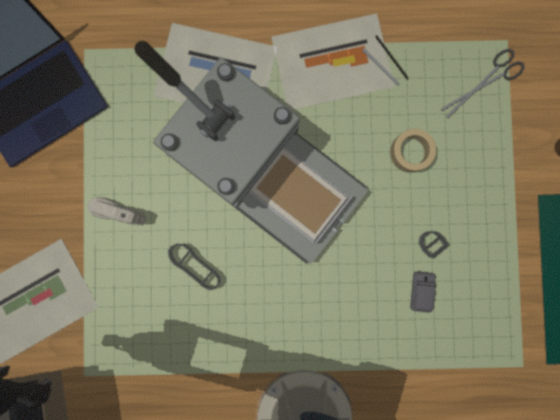

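View pics/side0.png

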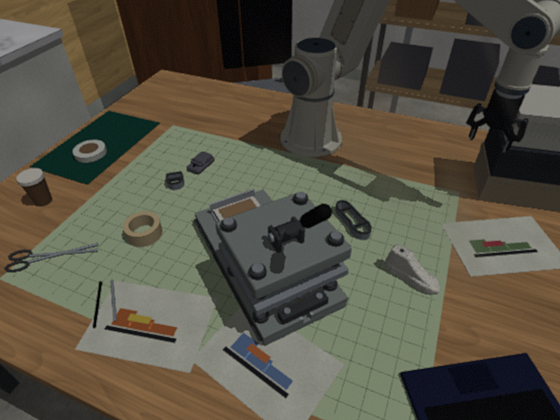

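The top view shows the sole die at about (195,266), the board at (300,193), and the lip near (337,220). The heel die is at (433,244) and the last at (115,211). The side view agrees with this layout. Next I'll measure them.

```bash
cat > m.py <<'E'
from h import *
z=np.load("top0.npz"); p,d=z['p'],z['d']; c=imaging.get_calibration("top")
V,U=np.mgrid[0:420,0:560]; W=world("top",d,c,U,V); H=W[...,2]; H[d==0]=-999
def rep(n,m,zp):
    m=m.astype(np.uint8); k,l,s,_=cv2.connectedComponentsWithStats(m); i=1+np.argmax(s[1:,4]); v,u=np.where(l==i)
    P=world("top",None,c,u,v,zp)[:,:2]; r=cv2.minAreaRect(P.astype(np.float32)); b=cv2.boxPoints(r)
    print(n,len(u),'rect c',np.round(r[0],1),'size',np.round(r[1],1),'ang',round(r[2],2),'medz',np.median(H[v,u]).round(1),'box',np.round(b).tolist())
    return P
hsv=cv2.cvtColor(p,cv2.COLOR_RGB2HSV)
roi=lambda a,b,e,f:(U>=a)&(U<b)&(V>=e)&(V<f)
print('board hsv',hsv[193,300],'die',hsv[250,178],'table H',H[300,300],H[193,300])
rep('board',roi(240,360,140,240)&(hsv[...,0]<20)&(hsv[...,1]>80),65)
S=rep('sole dark',roi(155,235,235,300)&(hsv[...,2]<75),32)
rep('sole depth',roi(155,235,235,300)&(H>18)&(H<45),32)
rep('heel',roi(410,455,225,262)&(hsv[...,2]<75),32)
rep('lip',roi(290,380,170,270)&(H>77)&(H<95),85)
rep('head top',roi(140,310,50,210)&(H>195)&(H<235),215)
rep('last',roi(80,150,190,230)&(H>15),50)
E
python3 m.py; python3 - <<'E'
import cv2
a=cv2.imread('pics/top0.png'); cv2.imwrite('pics/crop0.png',cv2.resize(a[140:300,150:370],None,fx=3.6,fy=3.6,interpolation=cv2.INTER_CUBIC))
E
```

```text
board hsv [ 17  94 136] die [ 38  47 131] table H -999.0 68.82306875759014
board 2729 rect c [584.1   4.9] size [184.9 104.7] ang 50.54 medz 64.9 box [[485.0, -33.0], [566.0, -100.0], [683.0, 43.0], [602.0, 110.0]]
sole dark 32 rect c [420.3 330.2] size [52.2  9.6] ang 35.57 medz 21.4 box [[396.0, 319.0], [402.0, 311.0], [444.0, 341.0], [439.0, 349.0]]
sole depth 465 rect c [403.5 279.8] size [160.3  58.5] ang 51.6 medz 31.4 box [[331.0, 235.0], [377.0, 199.0], [476.0, 324.0], [430.0, 361.0]]
heel 71 rect c [ 442.5 -362.2] size [33.2 60.8] ang 77.47 medz 29.3 box [[409.0, -372.0], [469.0, -385.0], [476.0, -353.0], [416.0, -339.0]]
lip 131 rect c [514.5 -79. ] size [  5.4 149.3] ang 50.8 medz 84.5 box [[455.0, -34.0], [571.0, -128.0], [574.0, -124.0], [458.0, -30.0]]
head top 10097 rect c [716.6 168.7] size [230.4 248.4] ang 50.74 medz 215.0 box [[548.0, 158.0], [740.0, 1.0], [886.0, 179.0], [693.0, 337.0]]
last 938 rect c [548.9 474.5] size [153.6  51.2] ang 74.8 medz 47.9 box [[504.0, 407.0], [553.0, 394.0], [594.0, 542.0], [544.0, 555.0]]
```

View pics/crop0.png

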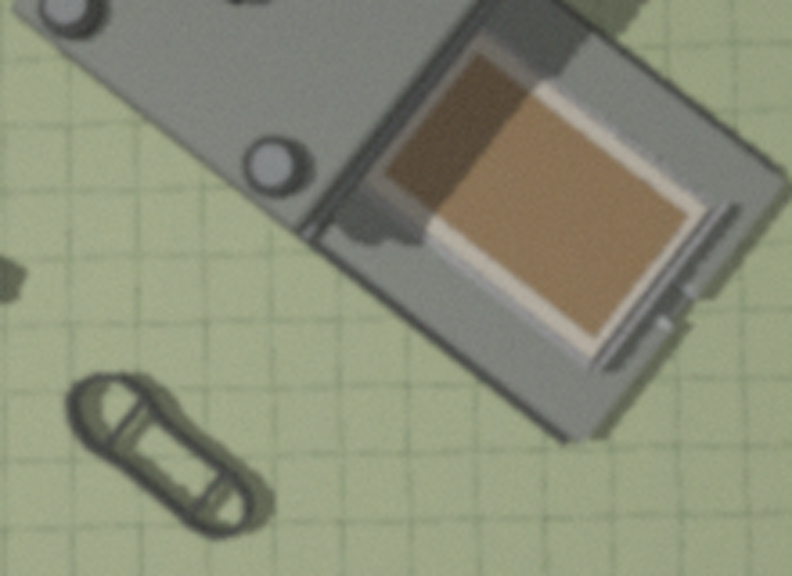

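```bash
cat >> h.py <<'E'
from scipy.spatial.transform import Rotation as Ro
A=50.75
def pose(yaw,tilt=0):
    """tool x along heading yaw, z down, leaned so z tips toward tool x by tilt"""
    a=np.radians(yaw); x=np.array([np.cos(a),np.sin(a),0]); z=np.array([0,0,-1.]); R=np.stack([x,np.cross(z,x),z],1)
    return R@Ro.from_euler('y',tilt,degrees=True).as_matrix()
def go(tcp,R):
    o=ctrl.get_obs(); M=np.array(o['eef_rot']); 
    print('t',round(o['time'],2),'pos',np.round(o['tool_pos'],1),'F',np.round(o['contact_force'],1),'gap',round(o['finger_gap'],1))
    print('shift cm',np.round(M.T@(np.array(tcp)-o['tool_pos'])/10,2),'rotvec',np.round(Ro.from_matrix(M.T@R).as_rotvec(degrees=True),2))
def press(x,y=0,O=(643.8,79.7)):
    a=np.radians(A); return np.array(O)+x*np.array([np.cos(a),np.sin(a)])+y*np.array([-np.sin(a),np.cos(a)])
E
python3 - <<'E'
from h import *
go([400.4,275.9,300],pose(51.6))
# straight-part check
exec(open('m.py').read().split("hsv=")[0].replace('from h import *',''))
v,u=np.where((U>=155)&(U<235)&(V>=235)&(V<300)&(H>18)&(H<45)); P=world('top',None,c,u,v,32)[:,:2]-[403.5,279.8]
a=np.radians(51.6); s=P@[np.cos(a),np.sin(a)]; t=P@[-np.sin(a),np.cos(a)]
for k in range(-80,80,20):
    q=t[(s>=k)&(s<k+20)]; print(k,q.min().round(1),q.max().round(1))
E
```

```text
t 0.1 pos [195.8 593.3 404. ] F [ 0.1 -0.1  0.4] gap 85.5
shift cm [-29.38 -23.72  10.43] rotvec [-5.0000e-02  7.0000e-02  1.1013e+02]
-80 -17.9 26.4
-60 -20.9 29.2
-40 -21.1 28.8
-20 -21.9 27.5
0 -22.8 27.2
20 -29.3 28.6
40 -29.1 29.2
60 -26.5 23.3
```

```bash
python3 -c "
from h import *
go([398.7,277.2,300],pose(50))"
```

```text
t 0.1 pos [195.8 593.3 404. ] F [ 0.1 -0.1  0.4] gap 85.5
shift cm [-29.17 -23.65  10.43] rotvec [-5.0000e-02  7.0000e-02  1.1173e+02]
```

```bash
R='[0,-29.17,-23.65,10.4,0,0,111.7]'; python3 -m jog '[[[0,-29.17,-23.65,10.4,0,0,111.7],[0,-29.17,-23.65,10.4,0,0,111.7],[0,-29.17,-23.65,10.4,0,0,111.7],[0,-29.17,-23.65,10.4,0,0,111.7],[0,-29.17,-23.65,10.4,0,0,111.7],[0,-29.17,-23.65,10.4,0,0,111.7],[0,-29.17,-23.65,10.4,0,0,111.7],[0,-29.17,-23.65,10.4,0,0,111.7],[0,-29.17,-23.65,10.4,0,0,111.7],[0,-29.17,-23.65,10.4,0,0,111.7],[0,-29.17,-23.65,10.4,0,0,111.7],[0,-29.17,-23.65,10.4,0,0,111.7],[0,-29.17,-23.65,10.4,0,0,111.7],[0,-29.17,-23.65,10.4,0,0,111.7],[0,-29.17,-23.65,10.4,0,0,111.7],[0,-29.17,-23.65,10.4,0,0,111.7],[0,-29.17,-23.65,10.4,0,0,111.7]]]'
python3 - <<'E'
from h import *
go([398.7,277.2,181],pose(50))
c=imaging.get_calibration("wrist"); p,d=imaging.capture("wrist"); cv2.imwrite("pics/w1.png",p[...,::-1]); np.savez("w1.npz",p=p,d=d); print(c)
E
```

```text
time: 1.8
tool_pos: [398.7, 277.5, 300.6]
eef_rot: [[0.641, 0.768, -0.0], [0.768, -0.641, -0.0], [-0.0, -0.0, -1.0]]
contact_force: [0.1, 0.5, -0.5]
finger_gap: 85.4
grip_force: 0.0
t 1.8 pos [398.7 277.5 300.6] F [ 0.1  0.5 -0.5] gap 85.4
shift cm [-0.02  0.02 11.96] rotvec [-0.    0.01  0.16]
{'fov_y': 65.70646984690485, 'cx': 284.4022941358653, 'cy': 206.34023934765497, 'pose': array([[ 7.68115121e-01,  6.07726497e-01,  2.01662256e-01,
         4.49242375e+02],
       [-6.40311625e-01,  7.29237070e-01,  2.41276437e-01,
         3.39841529e+02],
       [-4.29508392e-04, -3.14454767e-01,  9.49272361e-01,
         2.69804946e+02],
       [ 0.00000000e+00,  0.00000000e+00,  0.00000000e+00,
         1.00000000e+00]])}
```

View pics/w1.png

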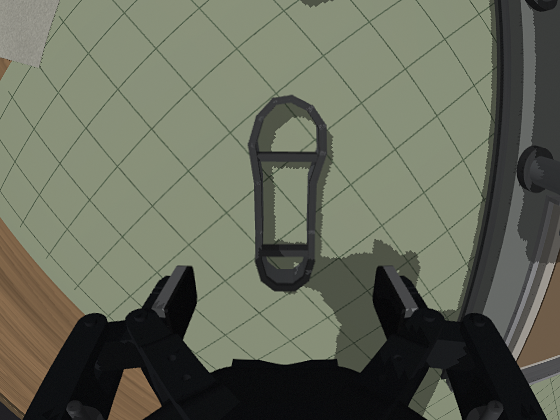

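The wrist view shows the die centred between the open fingers: toe up at (289,97), braces at rows 157 and 250. I'll turn the brace pixels into positions before descending.

```bash
cat >> h.py <<'E'
def fish(cal,uv,z):
    f=210/np.tan(np.radians(cal['fov_y']/2)); uv=np.asarray(uv,float)-[cal['cx'],cal['cy']]; r=np.linalg.norm(uv,axis=1); th=r/f
    d=np.stack([np.sin(th)*uv[:,0]/r,-np.sin(th)*uv[:,1]/r,-np.cos(th)],1); P=np.array(cal['pose']); w=d@P[:3,:3].T
    return P[:3,3]+w*((z-P[2,3])/w[:,2])[:,None]
E
python3 - <<'E'
from h import *
c=imaging.get_calibration("wrist")
p=np.load('w1.npz')['p']; g=p.astype(int); m=(g.max(-1)<100)&(abs(g[...,1]-g[...,2])<12); m[:85]=0; m[300:]=0; m[:,:235]=0; m[:,340:]=0
ctr,_=cv2.findContours(m.astype(np.uint8),cv2.RETR_EXTERNAL,cv2.CHAIN_APPROX_NONE); k=max(ctr,key=cv2.contourArea)[:,0]
P=fish(c,k,32)[:,:2]; print(cv2.minAreaRect(P.astype(np.float32)))
o=ctrl.get_obs(); Q=(P-o['tool_pos'][:2])@np.array(o['eef_rot'])[:2,:2]   # tool x,y
print('x',Q[:,0].min(),Q[:,0].max())
for s in range(-80,90,20):
    q=Q[(Q[:,0]>=s)&(Q[:,0]<s+20),1]
    if len(q): print(s,q.min().round(1),q.max().round(1))
E
```

```text
((403.5682373046875, 279.8351135253906), (161.36898803710938, 58.26378631591797), 51.66842269897461)
x -75.69775106941879 85.57978181617902
-80 -21.9 21.3
-60 -25.5 24.2
-40 -25.3 23.8
-20 -24.8 23.1
0 -24.8 23.2
20 -26.8 29.0
40 -28.1 30.3
60 -24.9 29.1
80 -12.4 14.3
```

```bash
python3 -m jog '[[[0,0,0,4,0,0,0],[0,0,-0.05,8,0,0,0],[0,0,-0.05,11,0,0,0],[0,0,-0.05,11.95,0,0,0],[0,0,-0.05,11.95,0,0,0],[120,0,-0.05,11.95,0,0,0],[200,0,-0.05,11.95,0,0,0],[255,0,-0.05,11.95,0,0,0],[255,0,-0.05,11.95,0,0,0],[255,0,-0.05,11.95,0,0,0],[255,0,-0.05,11.95,0,0,0],[255,0,-0.05,11.95,0,0,0],[255,0,-0.05,11.95,0,0,0]]]'
```

```text
time: 3.15
tool_pos: [399.0, 278.2, 182.8]
eef_rot: [[0.642, 0.766, 0.002], [0.766, -0.642, 0.001], [0.002, 0.001, -1.0]]
contact_force: [-0.9, -0.1, 9.4]
finger_gap: 44.7
grip_force: 61.2
```

```bash
python3 -m jog '[[[255,0,0,-4,0,0,0],[255,0,0,-8,0,0,0],[255,0,0,-12,0,0,0],[255,0,0,-15,0,0,0],[255,0,0,-15,0,0,0]]]'; python3 - <<'E'
from h import *
for x,y,z in ((-140,300,330),(-140,-1.1,330),(-100.2,-1.1,330),(-100.2,-1.1,250)): go([*press(x,y),z],pose(A))
E
```

```text
time: 3.65
tool_pos: [399.4, 278.5, 335.7]
eef_rot: [[0.642, 0.766, 0.007], [0.766, -0.642, 0.005], [0.008, 0.002, -1.0]]
contact_force: [0.7, 1.1, -3.9]
finger_gap: 44.8
grip_force: 65.1
t 3.65 pos [399.4 278.5 335.7] F [ 0.7  1.1 -3.9] gap 44.8
shift cm [-13.91   1.68   0.46] rotvec [ 0.13 -0.45 -0.71]
t 3.65 pos [399.4 278.5 335.7] F [ 0.7  1.1 -3.9] gap 44.8
shift cm [-13.54  31.78   0.53] rotvec [ 0.13 -0.45 -0.71]
t 3.65 pos [399.4 278.5 335.7] F [ 0.7  1.1 -3.9] gap 44.8
shift cm [-9.56 31.73  0.56] rotvec [ 0.13 -0.45 -0.71]
t 3.65 pos [399.4 278.5 335.7] F [ 0.7  1.1 -3.9] gap 44.8
shift cm [-9.62 31.72  8.56] rotvec [ 0.13 -0.45 -0.71]
```

```bash
python3 -m jog '[[[255,-4.5,0.5,0,0,0,0],[255,-9,1,0,0,0,-0.7],[255,-13.5,1.7,0,0,0,-0.7],[255,-13.5,6,0,0,0,-0.7],[255,-13.5,10,0,0,0,-0.7],[255,-13.5,14,0,0,0,-0.7],[255,-13.5,18,0,0,0,-0.7],[255,-13.5,22,0,0,0,-0.7],[255,-13.5,26,0,0,0,-0.7],[255,-13.5,30,0,0,0,-0.7],[255,-12,31.7,0.5,0,0,-0.7],[255,-9.6,31.7,0.5,0,0,-0.7],[255,-9.6,31.7,0.5,0,0,-0.7],[255,-9.6,31.7,0.5,0,0,-0.7],[255,-9.6,31.7,0.5,0,0,-0.7],[255,-9.6,31.7,0.5,0,0,-0.7]]]'; python3 - <<'E'
from h import *
go([*press(-100.2,-1.1),270],pose(A))
c=imaging.get_calibration("side"); p,d=imaging.capture("side"); cv2.imwrite("pics/s2.png",cv2.resize(p[120:330,150:430,::-1],None,fx=2.8,fy=2.8))
E
```

```text
time: 5.25
tool_pos: [579.0, 0.5, 325.9]
eef_rot: [[0.633, 0.774, -0.001], [0.774, -0.633, -0.0], [-0.001, -0.001, -1.0]]
contact_force: [0.2, -0.4, -3.8]
finger_gap: 44.8
grip_force: 64.9
t 5.25 pos [5.790e+02 5.000e-01 3.259e+02] F [ 0.2 -0.4 -3.8] gap 44.8
shift cm [0.22 0.12 5.59] rotvec [-0.03  0.04 -0.01]
```

View pics/s2.png

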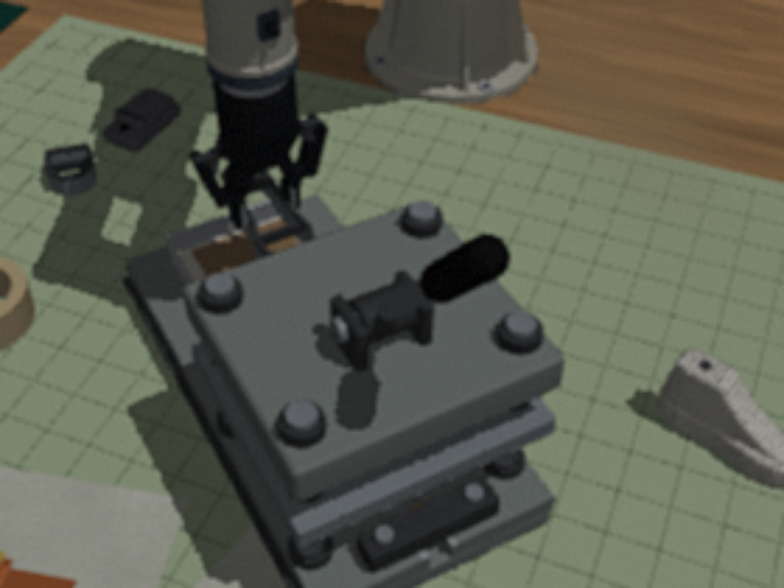

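The side view shows the die held level above the board, at about (270,225) in the crop. Now I'll lower it and check the force.

```bash
python3 -m jog '[[[255,0.22,0.12,3,0,0,0],[255,0.22,0.12,5.5,0,0,0],[255,0.22,0.12,7,0,0,0],[255,0.22,0.12,7,0,0,0],[255,0.22,0.12,7,0,0,0],[255,0.22,0.12,7,0,0,0]]]'; python3 - <<'E'
from h import *
go([*press(-100.2,-1.1),248],pose(A))
c=imaging.get_calibration("wrist"); p,d=imaging.capture("wrist"); cv2.imwrite("pics/w2.png",p[...,::-1]); np.savez("w2.npz",p=p,d=d,pose=c['pose'])
E
```

```text
time: 5.9
tool_pos: [582.6, 1.5, 257.4]
eef_rot: [[0.633, 0.774, 0.002], [0.774, -0.633, -0.0], [0.001, 0.002, -1.0]]
contact_force: [0.1, -0.0, -3.4]
finger_gap: 44.7
grip_force: 64.7
t 5.9 pos [582.6   1.5 257.4] F [ 0.1 -0.  -3.4] gap 44.7
shift cm [-0.1  -0.1   0.94] rotvec [ 0.09 -0.07 -0.02]
```

View pics/w2.png

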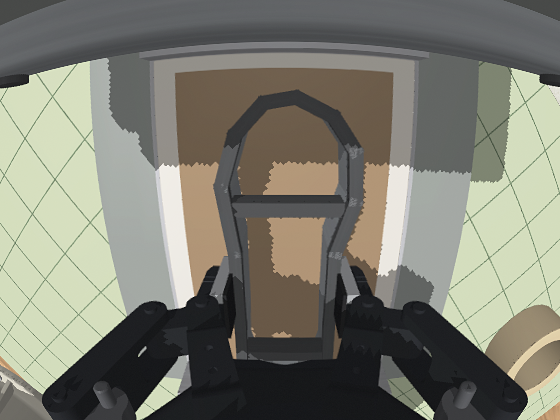

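```bash
python3 - <<'E'
from h import *
c=imaging.get_calibration("wrist")
a=np.radians(A)
def pr(n,uv,z):
    P=fish(c,uv,z)[:,:2]-press(0,0); x=P@[np.cos(a),np.sin(a)]; y=P@[-np.sin(a),np.cos(a)]; print(n,np.round(np.c_[x,y],1).tolist())
pr('board far corners (x~0?)',[[176,73],[393,73],[284,69]],65)
pr('board sides',[[166,250],[393,100]],65)
pr('toe tip, brace ends',[[296,90],[235,196],[344,196]],106.6)
pr('straight outer',[[236,258],[334,255]],106.6)
E
```

```text
board far corners (x~0?) [[-1.6, 53.4], [-1.6, -55.9], [-2.1, -1.0]]
board sides [[-98.9, 67.3], [-15.6, -56.2]]
toe tip, brace ends [[-14.2, -5.3], [-54.4, 18.1], [-54.4, -24.3]]
straight outer [[-81.3, 19.1], [-79.9, -21.8]]
```

```bash
python3 -m jog '[[[255,-0.2,-0.1,0.3,0,0,0],[255,-0.2,-0.1,0.6,0,0,0],[255,-0.2,-0.1,0.8,0,0,0],[255,-0.2,-0.1,0.9,0,0,0],[255,-0.2,-0.1,0.9,0,0,0],[255,-0.2,-0.1,0.9,0,0,0]]]'
```

```text
time: 6.55
tool_pos: [579.9, 0.6, 247.9]
eef_rot: [[0.633, 0.774, -0.0], [0.774, -0.633, -0.0], [-0.0, -0.0, -1.0]]
contact_force: [-4.2, -1.1, 5.8]
finger_gap: 44.7
grip_force: 66.0
```

```bash
python3 -m jog '[[[150,0,0,0,0,0,0],[80,0,0,0,0,0,0],[0,0,0,0,0,0,0],[0,0,0,0,0,0,0],[0,0,0,0,0,0,0],[0,0,0,0,0,0,0],[0,0,0,-1,0,0,0],[0,0,0,-4,0,0,0],[0,-1,0,-8,0,0,0],[0,-5,0,-10,0,0,0],[0,-9,0,-10,0,0,0],[0,-13,0,-10,0,0,0],[0,-17,0,-10,0,0,0],[0,-21,0,-10,0,0,0],[0,-25,0,-10,0,0,0],[0,-25,0,-10,0,0,0]]]'; python3 - <<'E'
from h import *
p,d=imaging.capture("top"); cv2.imwrite("pics/t3.png",cv2.resize(p[120:290,170:390,::-1],None,fx=3.5,fy=3.5)); np.savez("top1.npz",p=p,d=d)
src=open('m.py').read().replace('top0','top1').split("print('board hsv'")[0].replace('from h import *',''); exec(src)
rep('board+die',roi(230,370,135,250)&(hsv[...,0]<20)&(hsv[...,1]>80),65)
rep('die',roi(230,350,140,240)&(H>86)&(H<105),97)
rep('lip',roi(290,380,170,270)&(H>77)&(H<95),85)
for th in (40,):
  go([*press(-330,0),300],pose(A,th))
E
```

```text
time: 8.15
tool_pos: [419.2, -195.2, 347.8]
eef_rot: [[0.635, 0.772, -0.001], [0.772, -0.635, -0.001], [-0.001, 0.0, -1.0]]
contact_force: [-0.9, -0.9, 0.7]
finger_gap: 85.5
grip_force: 0.0
board+die 1366 rect c [584.3   4.9] size [183.9 105.1] ang 50.42 medz 65.0 box [[485.0, -32.0], [566.0, -99.0], [683.0, 42.0], [602.0, 109.0]]
die 430 rect c [582.4   2.8] size [160.1  57.7] ang 51.69 medz 96.5 box [[510.0, -42.0], [555.0, -78.0], [655.0, 48.0], [609.0, 84.0]]
lip 130 rect c [514.5 -78.9] size [  5.5 149.3] ang 50.84 medz 84.5 box [[455.0, -34.0], [571.0, -128.0], [574.0, -124.0], [458.0, -30.0]]
t 8.2 pos [ 420.6 -194.2  347.9] F [ 0.   0.6 -0.4] gap 85.2
shift cm [ 2.34 -0.06  4.79] rotvec [ 0.11 40.   -0.19]
```

View pics/t3.png

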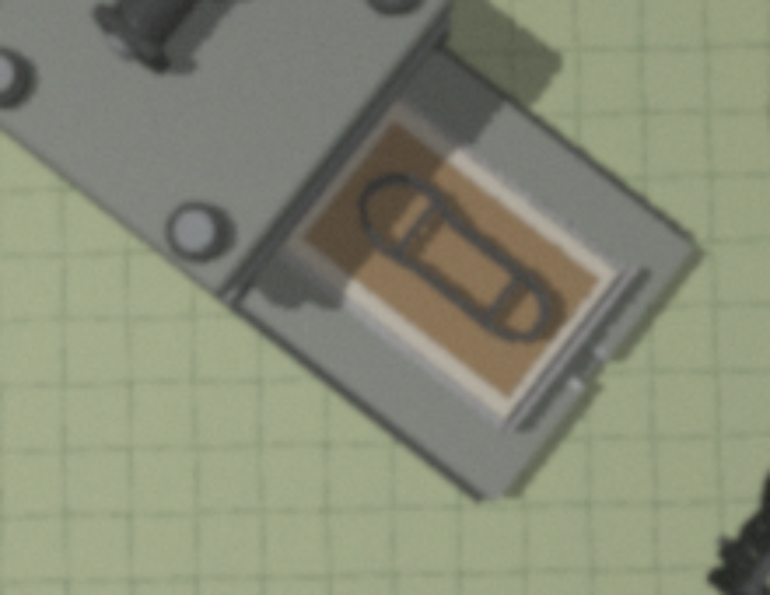

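The die stands centred on the board, within 3 mm, and aligned with it. Now I'll shut the fingers and lean the tool back 40°.

```bash
python3 -m jog '[[[255,0,0,0,0,8,0],[255,0,0,1,0,16,0],[255,0,0,3,0,24,0],[255,0,0,5,0,32,0],[255,0,0,7,0,40,0],[255,0,0,9,0,40,0],[255,0,0,9,0,40,0],[255,0,0,9,0,40,0],[255,0,0,9,0,40,0],[255,0,0,9,0,40,0]]]'; python3 - <<'E'
from h import *
go([*press(-346.5,-0.3),195],pose(A,40))
go([*press(-330.5,-0.3),195],pose(A,40))
o=ctrl.get_obs();print(np.round(o['joint_positions'],1))
E
```

```text
time: 9.2
tool_pos: [422.4, -192.8, 258.4]
eef_rot: [[0.483, 0.775, 0.408], [0.594, -0.632, 0.497], [0.643, 0.002, -0.766]]
contact_force: [0.1, -0.2, 2.0]
finger_gap: -0.0
grip_force: 0.0
t 9.2 pos [ 422.4 -192.8  258.4] F [ 0.1 -0.2  2. ] gap -0.0
shift cm [-3.72 -0.08  5.15] rotvec [0.07 0.01 0.11]
t 9.2 pos [ 422.4 -192.8  258.4] F [ 0.1 -0.2  2. ] gap -0.0
shift cm [-2.49 -0.08  6.18] rotvec [0.07 0.01 0.11]
[-38.3  21.4 122.8  55.7  51.1 -41.4]
```

```bash
python3 -m jog '[[[255,-2.5,-0.08,3,0,0,0.1],[255,-3.7,-0.08,5.1,0,0,0.1],[255,-3.7,-0.08,5.1,0,0,0.1],[255,-3.7,-0.08,5.1,0,0,0.1],[255,-3.7,-0.08,5.1,0,0,0.1],[255,-3.7,-0.08,5.1,0,0,0.1]]]'; python3 - <<'E'
from h import *
go([*press(-326.5,-0.3),195],pose(A,40))
o=ctrl.get_obs(); M=np.array(o['eef_rot']);print('tip',o['tool_pos']+173.4*M[:,2], 'target lip',press(-207))
p,d=imaging.capture("top"); cv2.imwrite("pics/t4.png",cv2.resize(p[150:320,250:450,::-1],None,fx=3.5,fy=3.5))
E
```

```text
time: 9.8
tool_pos: [424.3, -189.3, 195.6]
eef_rot: [[0.485, 0.773, 0.408], [0.593, -0.634, 0.497], [0.643, 0.001, -0.766]]
contact_force: [1.1, 0.1, -0.0]
finger_gap: -0.1
grip_force: 0.0
t 9.8 pos [ 424.3 -189.3  195.6] F [ 1.1  0.1 -0. ] gap -0.1
shift cm [1.54 0.   1.38] rotvec [ 0.11 -0.01 -0.03]
tip [ 495.13142706 -103.18882226   62.81334981] target lip [512.82999699 -80.59927733]
```

View pics/t4.png

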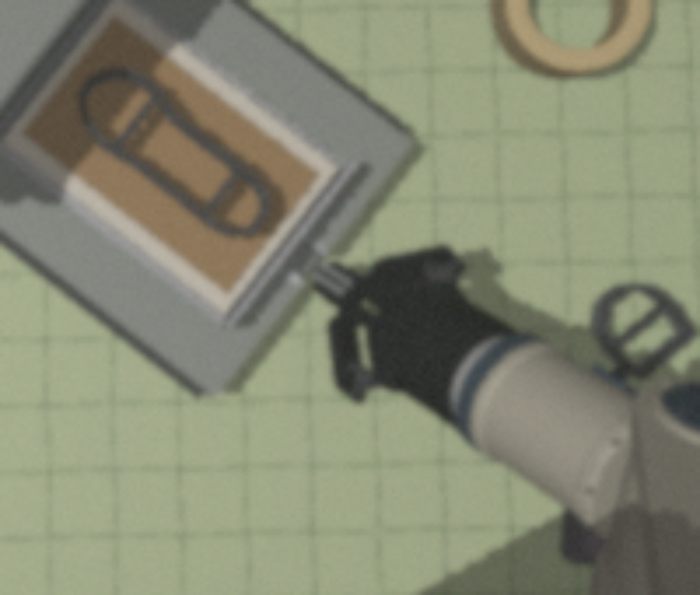

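```bash
python3 -m jog '[[[255,0.38,0,0.32,0,0,0],[255,0.77,0,0.64,0,0,0],[255,1.15,0,0.96,0,0,0],[255,1.53,0,1.29,0,0,0],[255,1.76,0,1.48,0,0,0],[255,1.99,0,1.67,0,0,0],[255,2.22,0,1.86,0,0,0],[255,2.45,0,2.06,0,0,0],[255,2.76,0,2.31,0,0,0],[255,3.06,0,2.57,0,0,0],[255,3.37,0,2.83,0,0,0],[255,3.68,0,3.09,0,0,0],[255,3.98,0,3.34,0,0,0],[255,4.29,0,3.6,0,0,0],[255,4.6,0,3.86,0,0,0],[255,4.9,0,4.11,0,0,0],[255,5.21,0,4.37,0,0,0],[255,5.52,0,4.63,0,0,0],[255,5.82,0,4.89,0,0,0],[255,6.13,0,5.14,0,0,0]]]'; cat > lipm.py <<'E'
from h import *
p,d=imaging.capture("top"); np.savez("top1.npz",p=p,d=d)
exec(open('m.py').read().replace('top0','top1').split("print('board hsv'")[0].replace('from h import *',''))
def pf(P):
    P=P-press(0); a=np.radians(A); return P@np.array([[np.cos(a),-np.sin(a)],[np.sin(a),np.cos(a)]])
rep('lip',roi(220,380,120,270)&(H>77)&(H<90),85)
o=ctrl.get_obs(); M=np.array(o['eef_rot']); t=o['tool_pos']; tip=t+173.4*M[:,2]; a=np.radians(A); F=o['contact_force']
print('tip press',pf(tip[:2]).round(1),'z',tip[2].round(1),'F press',pf(np.array(F[:2])+press(0)).round(1),'Fz',F[2].round(1),'t',o['time'])
E
python3 lipm.py
```

```text
time: 11.85
tool_pos: [474.8, -126.8, 194.3]
eef_rot: [[0.486, 0.773, 0.407], [0.592, -0.634, 0.498], [0.643, -0.001, -0.766]]
contact_force: [-1.7, -2.0, 0.0]
finger_gap: 0.0
grip_force: 1.8
lip 124 rect c [551.  -34.6] size [  5.1 150. ] ang 50.28 medz 84.6 box [[492.0, 11.0], [607.0, -85.0], [610.0, -81.0], [495.0, 15.0]]
tip press [-154.9    0.2] z 61.6 F press [0.8 0.4] Fz -0.2 t 11.9
```

The tray runs freely at about 3 N, and the lip stays square. I'll keep pushing.

```bash
python3 -m jog '[[[255,0.38,0,0.32,0,0,0],[255,0.77,0,0.64,0,0,0],[255,1.15,0,0.96,0,0,0],[255,1.53,0,1.29,0,0,0],[255,1.91,0,1.61,0,0,0],[255,2.3,0,1.93,0,0,0],[255,2.68,0,2.25,0,0,0],[255,3.06,0,2.57,0,0,0],[255,3.45,0,2.89,0,0,0],[255,3.83,0,3.21,0,0,0],[255,4.21,0,3.54,0,0,0],[255,4.6,0,3.86,0,0,0],[255,4.98,0,4.18,0,0,0],[255,5.36,0,4.5,0,0,0],[255,5.75,0,4.82,0,0,0],[255,6.13,0,5.14,0,0,0],[255,6.51,0,5.46,0,0,0],[255,6.89,0,5.79,0,0,0],[255,7.28,0,6.11,0,0,0],[255,7.66,0,6.43,0,0,0]]]'; python3 lipm.py
```

```text
time: 13.9
tool_pos: [538.3, -49.4, 194.4]
eef_rot: [[0.486, 0.773, 0.407], [0.592, -0.634, 0.498], [0.643, -0.001, -0.766]]
contact_force: [-3.9, -4.0, 3.7]
finger_gap: -0.3
grip_force: 2.5
lip 124 rect c [614.5  41.9] size [  5.1 148.5] ang 50.19 medz 85.0 box [[556.0, 87.0], [670.0, -8.0], [673.0, -4.0], [559.0, 91.0]]
tip press [-54.6  -0. ] z 61.7 F press [0.1 0.1] Fz 0.9 t 13.95
```

```bash
python3 -m jog '[[[255,0.31,0,0.26,0,0,0],[255,0.61,0,0.51,0,0,0],[255,0.92,0,0.77,0,0,0],[255,1.23,0,1.03,0,0,0],[255,1.53,0,1.29,0,0,0],[255,1.84,0,1.54,0,0,0],[255,2.14,0,1.8,0,0,0],[255,2.3,0,1.93,0,0,0],[255,2.45,0,2.06,0,0,0]]]';  python3 -m jog '[[[255,0.08,0,0.06,0,0,0],[255,0.15,0,0.13,0,0,0],[255,0.23,0,0.19,0,0,0],[255,0.31,0,0.26,0,0,0]]]'; python3 lipm.py
```

```text
time: 14.85
tool_pos: [558.4, -24.8, 194.3]
eef_rot: [[0.486, 0.773, 0.407], [0.592, -0.634, 0.498], [0.643, -0.001, -0.766]]
contact_force: [-3.0, -4.4, 3.2]
finger_gap: -0.4
grip_force: 2.5
time: 15.25
tool_pos: [560.8, -21.9, 194.3]
eef_rot: [[0.486, 0.773, 0.407], [0.592, -0.634, 0.498], [0.643, -0.001, -0.766]]
contact_force: [-3.3, -3.9, 4.3]
finger_gap: 0.2
grip_force: 2.6
lip 129 rect c [636.2  70.1] size [  5.5 148.6] ang 50.26 medz 84.4 box [[577.0, 116.0], [692.0, 20.0], [695.0, 25.0], [581.0, 120.0]]
tip press [-19.6  -0.1] z 61.5 F press [-3.7 -0.2] Fz 2.4 t 15.3
```

```bash
for i in 1; do python3 -m jog '[[[255,0.08,0,0.06,0,0,0],[255,0.15,0,0.13,0,0,0],[255,0.23,0,0.19,0,0,0],[255,0.31,0,0.26,0,0,0]]]' | grep -E "pos|force"; done;  python3 -m jog '[[[255,0.08,0,0.06,0,0,0],[255,0.15,0,0.13,0,0,0],[255,0.23,0,0.19,0,0,0]]]' | grep -E "pos|force"
```

```text
tool_pos: [563.4, -18.8, 194.3]
contact_force: [-2.9, -2.6, 4.2]
grip_force: 2.6
tool_pos: [565.3, -16.5, 194.3]
contact_force: [-4.4, -2.8, 4.5]
grip_force: 2.8
```

```bash
python3 -m jog '[[[255,0.08,0,0.06,0,0,0],[255,0.15,0,0.13,0,0,0]]]' | grep -E "pos|force";  python3 -m jog '[[[255,0.08,0,0.06,0,0,0],[255,0.15,0,0.13,0,0,0]]]' | grep -E "pos|force"; python3 lipm.py
```

```text
tool_pos: [566.5, -15.0, 194.3]
contact_force: [-3.5, -4.6, 5.0]
grip_force: 3.0
tool_pos: [567.4, -13.8, 194.3]
contact_force: [-14.5, -15.0, 15.0]
grip_force: 10.6
lip 131 rect c [642.9  77.5] size [  5.8 147.1] ang 50.08 medz 84.6 box [[585.0, 122.0], [697.0, 28.0], [701.0, 32.0], [588.0, 127.0]]
tip press [-9.4 -0.1] z 61.4 F press [-15.    0.4] Fz 10.2 t 16.45
```

```bash
python3 -m jog '[[[255,0.04,0,0.03,0,0,0],[255,0.08,0,0.06,0,0,0],[255,0.08,0,0.06,0,0,0]]]' | grep -E "pos|force"; python3 lipm.py
```

```text
tool_pos: [567.4, -13.6, 194.4]
contact_force: [-15.6, -15.8, 13.2]
grip_force: 10.9
lip 174 rect c [636.1  69.3] size [ 27.  147.1] ang 50.05 medz 84.3 box [[571.0, 106.0], [684.0, 12.0], [701.0, 32.0], [588.0, 127.0]]
tip press [-9.3 -0.2] z 61.4 F press [-22.2   2.7] Fz 13.4 t 16.8
```

It's a firm stop: 22 N with no motion, on the centre line, with the lip about 5 mm in front of the head. The skew is under 1°, so it's not wedged. I'll back away and check.

```bash
python3 -m jog '[[[255,-0.4,0,-0.32,0,0,0],[255,-1.53,0,-1.29,0,0,0],[255,-3.8,0,-3.2,0,0,0],[255,-6.1,0,-5.1,0,0,0],[255,-8.4,0,-7.1,0,0,0],[255,-9,0,-9,0,0,0],[255,-9,0,-12,0,0,0],[255,-9,0,-16,0,0,0],[255,-9,0,-16,0,0,0],[255,-9,0,-16,0,0,0]]]' | grep -E "pos|force"; python3 lipm.py; python3 - <<'E'
from h import *
p=np.load('top1.npz')['p']; cv2.imwrite("pics/t5.png",p[...,::-1])
E
```

```text
tool_pos: [459.4, -146.1, 259.5]
contact_force: [0.9, -0.2, -0.0]
grip_force: 0.0
lip 128 rect c [642.8  77.4] size [  5.5 147.1] ang 50.28 medz 84.3 box [[584.0, 122.0], [698.0, 28.0], [701.0, 33.0], [588.0, 127.0]]
tip press [-1.796e+02  1.000e-01] z 126.0 F press [ 0.7 -0.1] Fz -0.3 t 17.85
```

View pics/t5.png

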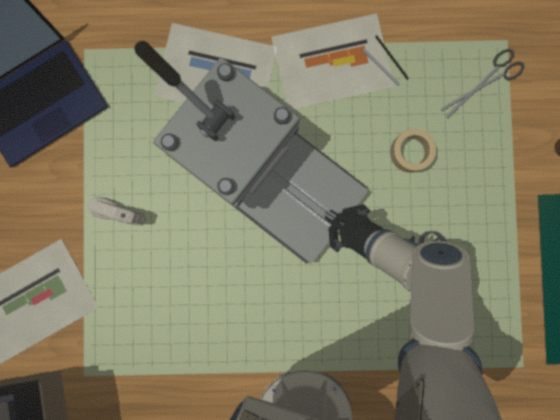

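The tray is in, with the lip at the head edge around (275,170). It stayed put after release, and the tape roll, last and heel die haven't moved. Handing in.

```bash
python3 -c "
from plant import ctrl
print(ctrl.job_done())"
```

```text
the job is handed in; nothing more can be done
None
```

The sole die stands lengthwise on the board, within about 3 mm of centre. The tray is pushed in to a firm stop (22 N, no further motion, lip about 5 mm in front of the head) and released. The heel die, tape roll and last show no movement in the final top view; the mouse was hidden behind the arm there, but nothing was moved near it. The job is handed in.

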